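# Line up the test coupons and show the drilled one to the camera

### The arm

A 7-joint arm with a two-finger parallel gripper is mounted at the origin on the work surface. World frame = base frame: x ahead of the robot, y to its left, z up, the work surface at z = 0. Lengths are in m, angles in rad, forces in N, time in s.
With the tool pointing down it reaches from about 0.425 to 0.875 m from the base axis. Payload 4.7 kg.
Tool frame: the origin (TCP) lies at the very end of the fingers, on their centre line; the grasp point (between the pads) lies 19 mm behind it; x points along the fingers, z is the direction in which the jaws open and shut, and the axes are right-handed (so a half turn about x gives the same grasp; the last joint's range is limited). The gripper opens to 85 mm and grips with 20 to 120 N. Pads are 22 mm wide; open, the fingers measure 114 mm over their backs; the gripper's body (76 mm by 85 mm) begins 54 mm behind the grasp point. The pads swing forward as they close: fully open they stand 13 mm farther back than shut.
Start: joints at [1.204, 0.321, -0.07, 1.45, 0.023, 1.371, -0.057], TCP at [0.242, -0.603, 0.231] pointing down, gripper open.
Joint ranges: [-2.86, 2.86], [-0.3, 2.09], [-1.38, 1.24], [0.06, 2.45], [-1.56, 4.7], [0.09, 2.05], [-2.69, 2.69]. Speed limits (rad/s): [2.57, 2.57, 3.14, 3.14, 3.14, 3.14, 3.14].

### API

Orientations are given as a rotation vector (axis times angle).
In Python, from bench import manip gives the robot as it stands.
- The arm moves only by the tool move_arm, never from a script. Its argument "moves" is a list of rows, each a list of 7 numbers: the shift along the tool's x, y, z in cm, then the turn, a rotation vector about the tool's x, y, z in degrees, then the finger opening in cm, from 0 to 8.54. A call has 1 to 5 rows; each row is the pose to reach, as a shift and turn from the pose measured when the call began, along the tool's axes at that moment; what a row does not reach only later rows make up. A row lasts 1/10 s, in which the tool goes at most 50 mm and 8.59 degrees, less where a joint would pass 70% of its speed; a pose out of reach is approached as far as the arm can. A call with a gripper value outside its range is refused whole. The fingers move at their own pace and stop on an object; the grip force is fixed at half the most. Time passes only in rows, so rows that repeat a pose let the fingers close. It gives the time, the measured TCP pose, the force and the opening at its end, in the units of the state.
- manip.sense(): the state, without advancing time (a new reading comes with each control period).
- manip.snapshot(name): name is "scene" or "top" or "wrist"; returns a dict with "frame" (384x512x3 uint8, blue, green, red), "fx", "fy", "cx", "cy" (pixels), "R" (3x3) and "t" (3): a world point X has camera coordinates R X + t. Camera axes: x right, y down, z forward; pixel columns grow to the right and rows downward; lengths in m; the calibration is good to about 2 mm. A picture is of the moment at which its call begins. There is no depth.
- manip.hand_in(): hands the job in, once; it reports no verdict.
The state is a dict: "time": time; "joint_positions": joint angles; "qvel": joint speeds; "tau": joint torques, N m; "position": TCP position; "orientation": TCP orientation; "contact_force": force on the tool from outside, world axes, zero at the start; "moment": the same for the moment, N m; "grip_width": finger opening in m.
Only numpy, scipy, OpenCV 4.12 (cv2) and the standard library are available. Lean on these libraries where they do the work, as an engineer would, in place of code of your own. Each camera call takes 0.05 s, during which the arm holds its last target. There are 200 camera calls.

### The job

Nudge the three copper coupons into one straight row, each with a 50 mm long side flush against the robot's side of the steel stop bar. Then pick out the one with the hole and finish holding it still in the gripper in front of the inspection camera, centred on the lens axis 140 mm from the lens, flat face square to the lens and long side parallel to the long side of the camera head. Leave the other two coupons lying in the row, do not shift anything else on the console, and do not let go: the job ends with the coupon held in the air.

Things in the scene. Friction and masses are not known exactly. Their poses are not given: they have to be found in the camera images.
- bar: straight steel stop bar fixed on the table, 320 mm along its y, 10 mm wide along its x, 12 mm high; origin under its centre; its -x face (5 mm from the origin) looks to the robot and is the face the coupons go against. Its place and yaw change from run to run. A coupon lying flush with its long side has its centre 25 mm from the bar's centre line
- drilled: flat copper test coupon with a round 22 mm hole through its middle, 115 g. It starts flat on the table on the robot's side of the stop bar, turned up to 0.4 rad to it, with a gap of roughly 25 to 70 mm to the bar; the coupons lie about 100 mm apart along the bar in any order. 50 mm along its y, 40 mm along its x, 8 mm thick (z); origin at the centre of its underside. Slides easily
- plain1: flat copper test coupon without a hole, 142 g. It starts flat on the table on the robot's side of the stop bar, turned up to 0.4 rad to it, with a gap of roughly 25 to 70 mm to the bar; the coupons lie about 100 mm apart along the bar in any order. 50 mm along its y, 40 mm along its x, 8 mm thick (z); origin at the centre of its underside. Slides easily
- plain2: flat copper test coupon without a hole, the same as plain1, 142 g. It starts flat on the table on the robot's side of the stop bar, turned up to 0.4 rad to it, with a gap of roughly 25 to 70 mm to the bar; the coupons lie about 100 mm apart along the bar in any order. 50 mm along its y, 40 mm along its x, 8 mm thick (z); origin at the centre of its underside. Slides easily
- cam: inspection camera on a stand fixed to the table, left of the row: steel foot 100 x 100 mm, 12 mm high, short post, and a black camera head (85 mm wide along the stand's y, 45 mm by 60 mm otherwise) tilted 30 degrees back so that it looks up and towards the robot; nothing is higher than 130 mm. Origin under the foot's centre; the stand's -x is the side it faces. Its place and yaw change from run to run
- focus (a point): the camera's focus point in the air, on the lens axis 140 mm in front of the round lens, 235 mm above the table. Its z axis is the lens axis, pointing out of the lens (up and towards the robot, 30 degrees from vertical); its y axis is horizontal, along the long side of the camera head. The coupon's centre belongs here, its z axis along this z and its 50 mm side (its y) along this y, either way round; the lower face then faces the lens
- stopwatch: bystander: chrome stopwatch lying face up, 52 mm across, 14 mm high, its crown to its +y; origin under its centre
- tee: bystander: stainless pipe tee lying flat, 64 mm by 48 mm, 32 mm high; origin on the table under the crossing of its pipes
- cover: bystander: glossy green round steam trap cover, 80 mm across, 30 mm high; origin under its centre
- wrench: bystander: steel wrench, 150 mm long, lying beyond the stop bar
- plug: bystander: brass plug, 32 mm across, 30 mm high; origin under its centre
- ferrule: bystander: small brass ring, 24 mm across, 13 mm high, lying in front of the coupons (on the robot's side), between two of their lanes; origin under its centre
- can: bystander: aluminium can standing to the right, 60 mm across, 90 mm high; origin under its centre
Things that resemble listed ones, but are neither listed nor needed, are in the scene too. What is shaped like the drilled but pink or turquoise is not meant.

How it is judged:
On the way:
1. all three coupons lie in one straight row, flush against the stop bar (x of plain1 in the frame of bar between -0.029 and -0.02 m and y of plain1 in the frame of bar between -0.15 and 0.15 m and angle between the y axis of each of plain1, plain2, drilled and the y axis of bar, either way round below 0.07 rad and height (world z) of each of plain1, plain2, drilled below 0.004 m and linear speed of each of plain1, plain2, drilled below 0.02 m/s and x of plain2 in the frame of bar between -0.029 and -0.02 m and y of plain2 in the frame of bar between -0.15 and 0.15 m and x of drilled in the frame of bar between -0.029 and -0.02 m and y of drilled in the frame of bar between -0.15 and 0.15 m), for 0.2 s.
At the end, for the whole second after the job is handed in: The drilled coupon is held still by the fingers alone with its centre within 16 mm of the focus point, its face within 0.15 rad of square to the lens and its long side within 0.15 rad of the camera head's; the two plain coupons still lie flat against the bar, within 4 mm and 0.07 rad of flush (x of plain1 in the frame of bar between -0.029 and -0.02 m and y of plain1 in the frame of bar between -0.15 and 0.15 m and angle between the y axis of each of plain1, plain2 and the y axis of bar, either way round below 0.07 rad and height (world z) of each of plain1, plain2 below 0.004 m and linear speed of each of plain1, plain2, drilled below 0.02 m/s and x of plain2 in the frame of bar between -0.029 and -0.02 m and y of plain2 in the frame of bar between -0.15 and 0.15 m and distance between drilled and focus below 0.016 m and angle between the z axis of drilled and the z axis of focus, either way round below 0.15 rad and angle between the y axis of drilled and the y axis of focus, either way round below 0.15 rad and height (world z) of drilled above 0.18 m and contact force between drilled and the fingers above 1 N and contact force between drilled and cam below 0.3 N and angular speed of drilled below 0.2 rad/s); the arm keeps its last pose, push and grip.
It fails at once if a bystander is shifted by more than 20 mm (distance of any of stopwatch, tee, cover, wrench, plug, ferrule, can from where it was at the start of the episode above 0.02 m).
It fails at once if the camera is bumped hard (contact force between cam and anything else above 10 N).
It also fails if it takes over 64 s, if anything falls off the work surface, if the arm or the gripper's body presses on something with over 40 N, if the wrist force passes 120 N, or if a joint passes its speed limit or range.

## Working session

There is one attempt and no reset: what is moved stays moved. The work goes in short steps, Python scripts to look and compute and a tool call to move; the robot and the scene stay as the last step left them, time stands still between calls to the robot, and variables do not carry over. Pictures are saved under pics/ and viewed, about 8 in all and at most 12, crops included, and the job is handed in when it is done.

Besides the shell and the picture viewer there is one more tool, called after "Call:" as name([rows], argument=value, ...), one row to a line, values as JSON. move_arm: Moves the arm, as the interface text tells. Its arguments: {"type":"object","properties":{"moves":{"type":"array"}},"required":["moves"]}

```bash
ls; mkdir -p pics; python3 - <<'E'
from bench import manip
import cv2, numpy as np, pickle
print(manip.sense())
d={}
for n in ("top","scene","wrist"):
    s=manip.snapshot(n); d[n]=s; cv2.imwrite(f"pics/{n}0.png",s["frame"]); print(n,s["fx"],s["cx"],s["cy"],np.round(s["R"],3).tolist(),s["t"])
pickle.dump(d,open("s0.pkl","wb"))
cv2.imwrite("pics/top0b.png",cv2.resize(d["top"]["frame"],(800,600)))
E
```

```text
pics
{'time': 0.0, 'joint_positions': array([ 1.20410659,  0.32183411, -0.07010434,  1.45174516,  0.02259445,
        1.37080225, -0.05686262]), 'qvel': array([ 0.00216751, -0.00041199, -0.00152369,  0.00073548,  0.00116482,
       -0.00141068,  0.00055319]), 'tau': array([ 4.46369665e-05, -4.93574703e+01, -3.82088050e-01, -3.14330685e+01,
        1.30826805e-02,  1.13043271e-02, -5.18497484e-05]), 'position': array([ 0.2413284 , -0.60292284,  0.23018123]), 'orientation': array([ 0.92531585,  1.36740067, -0.92359124]), 'contact_force': array([0.4108414 , 0.22217549, 1.33056691]), 'moment': array([-0.02199388,  0.0255641 , -0.00828761]), 'grip_width': 0.08546368421508554}
top 371.7227449375653 249.91309847847265 192.45378892821006 [[-0.002, -1.0, 0.005], [-0.989, 0.001, -0.15], [0.15, -0.005, -0.989]] [-0.09414882  0.60738201  1.21498251]
scene 445.8278922426081 254.6153954777066 192.41738467911196 [[0.707, 0.707, 0.014], [0.498, -0.483, -0.72], [-0.502, 0.516, -0.694]] [-0.34552545 -0.24775953  1.65170974]
wrist 311.2438251760649 258.0014945556834 189.39886471182308 [[0.372, -0.928, -0.001], [-0.889, -0.357, 0.286], [-0.266, -0.105, -0.958]] [-0.64955352 -0.03824264  0.37767019]
```

View pics/top0b.png

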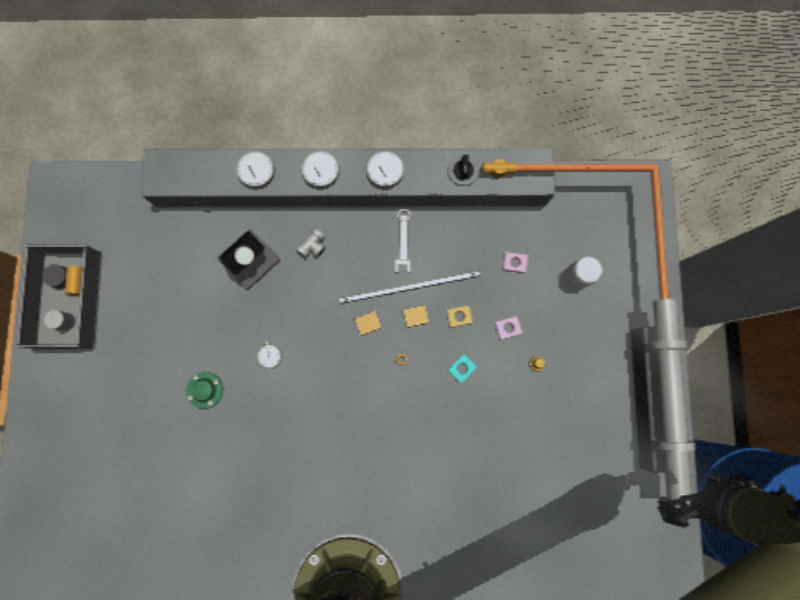

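View pics/scene0.png

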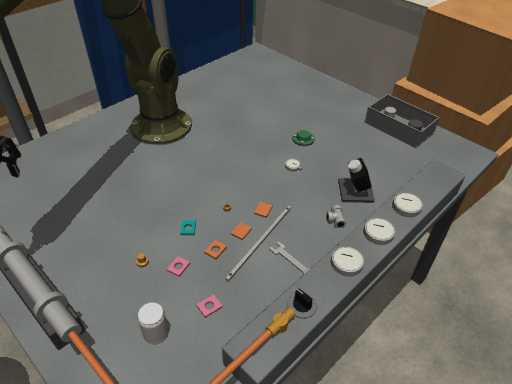

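The top view shows three copper-coloured coupons: plain at (368,322) and (416,316), drilled at (460,316). The bar runs from (342,300) to (477,274) and the camera stand is at (248,258), with the lens disc at (244,256). Pink look-alikes are at (515,262) and (509,327), and a turquoise one at (462,368); the ferrule is at (401,359). I'll measure these.

```bash
cat > h.py <<'E'
import cv2, numpy as np
from scipy.spatial.transform import Rotation as Ro
def ray(s,uv,z):
    "pixel(s) -> world points on plane z"
    uv=np.atleast_2d(np.float64(uv)); R=np.array(s["R"]); t=np.array(s["t"])
    d=np.c_[(uv[:,0]-s["cx"])/s["fx"],(uv[:,1]-s["cy"])/s["fy"],np.ones(len(uv))]@R
    c=-R.T@t
    return c+d*((z-c[2])/d[:,2])[:,None]
def proj(s,X):
    p=np.atleast_2d(X)@np.array(s["R"]).T+s["t"]; return np.c_[p[:,0]/p[:,2]*s["fx"]+s["cx"],p[:,1]/p[:,2]*s["fy"]+s["cy"]]
def blobs(s,lo,hi,amin,z):
    m=cv2.inRange(cv2.cvtColor(s["frame"],cv2.COLOR_BGR2HSV),lo,hi); out=[]
    for c in cv2.findContours(m,cv2.RETR_EXTERNAL,cv2.CHAIN_APPROX_NONE)[0]:
        if cv2.contourArea(c)<amin: continue
        w=ray(s,c[:,0,:],z)[:,:2]; r=cv2.minAreaRect((w*1000).astype(np.float32))
        out.append((c[:,0].mean(0).round(1),np.round(r[0],1),np.round(r[1],1),round(r[2],1)))
    return out
def tool(st): return Ro.from_rotvec(st["orientation"])
def rel(st,pos,R):
    "shift cm and rotvec deg in tool axes"
    T=tool(st); return np.round(T.inv().apply(np.array(pos)-st["position"])*100,2),np.round((T.inv()*R).as_rotvec(degrees=True),2)
E
python3 - <<'E'
from h import *; import pickle
d=pickle.load(open("s0.pkl","rb"))
for n in("top","scene"):
    s=d[n]; hsv=cv2.cvtColor(s["frame"],cv2.COLOR_BGR2HSV)
    print(n,"cam at",(-np.array(s["R"]).T@s["t"]).round(3))
    for b in blobs(s,(5,90,90),(25,255,255),15,.008): print(b)
t=d["top"]
k=800/512
for nm,p,z in[("bar",(342,300),.012),("bar",(477,274),.012),("lens",(244,256),.114),("foot",(248,258),.012),("watch",(268,356),.014),("wrench",(403,265),.005),("turq",(462,368),.008),("ferr",(401,359),.013)]:
    print(nm,ray(t,np.array(p)/k,z).round(3))
print("lens scene",ray(d["scene"],(356,167),.114).round(3))
w=d["wrist"]; print("wristcam",(-np.array(w["R"]).T@w["t"]).round(3)); 
import bench; 
R=Ro.from_rotvec([0.92531585,1.36740067,-0.92359124]).as_matrix(); print(R.round(3)); print("cam in tool", (R.T@(-np.array(w["R"]).T@w["t"]-np.array([.2413,-.6029,.2302]))).round(4),(R.T@np.array(w["R"]).T).round(3))
a=t["frame"][130:200,130:200]; b=d["scene"]["frame"][140:220,310:390]
cv2.imwrite("pics/c1.png",np.hstack([cv2.resize(t["frame"][140:190,130:180],(400,400),interpolation=2),cv2.resize(d["scene"]["frame"][150:205,330:385],(400,400),interpolation=2)]))
E
```

```text
top cam at [ 0.418 -0.088  1.293]
(array([343.2, 232.2]), array([ 475. , -417.2]), array([31. , 27.4]), 89.9)
(array([256.4, 229.9]), array([ 482.3, -115.9]), array([20.7, 20.6]), 89.9)
(array([235.2, 206.4]), array([563.7, -44. ]), array([39., 49.]), 21.9)
(array([293.6, 202. ]), array([ 579. , -247.8]), array([39.7, 48.8]), 10.3)
(array([265.9, 202. ]), array([ 579.2, -150.4]), array([39.1, 49.1]), 14.0)
(array([ 46.5, 178.7]), array([663.3, 618.3]), array([34.4, 60.8]), 89.6)
(array([  6. , 215.8]), array([532.3, 748.3]), array([373.6,  20.4]), 0.9)
(array([388.2, 125.2]), array([ 781.9, -513.7]), array([416.6, 316.5]), 88.2)
scene cam at [ 1.198 -0.728  0.972]
(array([ 90.7, 358.6]), array([ 618.3, -652.6]), array([175.8,  17.1]), 0.2)
(array([253.5, 345.4]), array([ 855. , -368.9]), array([ 35., 262.]), 1.5)
(array([141.3, 259.2]), array([ 469.2, -410.7]), array([29. , 42.1]), 54.8)
(array([215. , 249.1]), array([ 581.8, -247.2]), array([40.2, 53.9]), 10.0)
(array([240.2, 231.1]), array([ 582.2, -150.2]), array([42.3, 52.2]), 12.8)
(array([226.5, 205.9]), array([ 480.2, -111.8])
[... 341 characters left out ...]
.9, 106.3]), array([-471.9, -310.2]), array([ 26.7, 157.3]), 79.4)
(array([454.8, 101.3]), array([ 647.5, 1018.5]), array([284.9, 413. ]), 88.6)
(array([476.9,  13.7]), array([ 304.3, 1843.9]), array([432.1, 556.2]), 22.4)
bar [[0.614 0.013 0.012]]
bar [[ 0.673 -0.29   0.012]]
lens [[0.691 0.209 0.114]]
foot [[0.71  0.226 0.012]]
watch [[0.49  0.174 0.014]]
wrench [[ 0.695 -0.124  0.005]]
turq [[ 0.463 -0.252  0.008]]
ferr [[ 0.483 -0.118  0.013]]
lens scene [[0.709 0.203 0.114]]
wristcam [ 0.308 -0.577  0.372]
[[-0.001  0.928  0.372]
 [ 0.002  0.372 -0.928]
 [-1.    -0.    -0.002]]
cam in tool [-0.1418  0.0715  0.0003] [[-0.001 -0.286  0.958]
 [ 0.    -0.958 -0.286]
 [ 1.    -0.     0.001]]
```

View pics/c1.png

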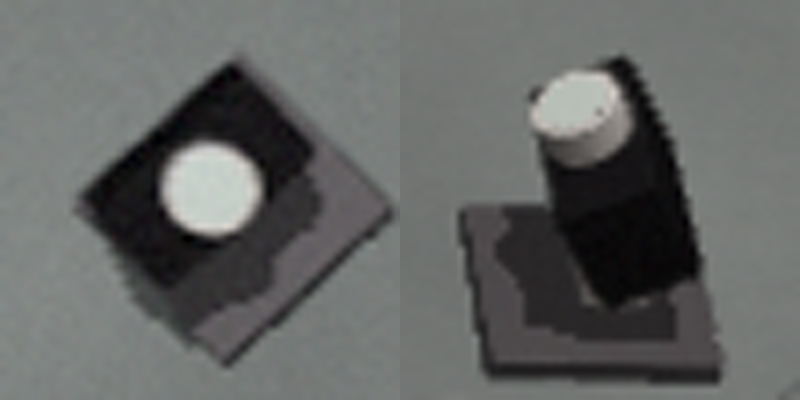

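Call:
move_arm([
  [0,4.2,-2.4,0,0,0,2],
  [0,8.4,-4.8,0,0,0,2],
  [0,12.6,-7.2,0,0,0,2],
  [0,16.8,-9.6,0,0,0,2],
  [0,21,-12,0,0,0,2],
])

```text
time: 0.65
position: [0.3925, -0.4118, 0.2304]
orientation: [0.925, 1.367, -0.924]
contact_force: [0.6, -1.3, -0.5]
grip_width: 0.02
```

Call:
move_arm([
  [0,4.2,-2.4,0,0,0,2],
  [0,8.4,-4.8,0,0,0,2],
  [0,12.6,-7.2,0,0,0,2],
  [0,16.8,-9.6,0,0,0,2],
  [0,21,-12,0,0,0,2],
])

```text
time: 1.15
position: [0.5437, -0.2208, 0.2305]
orientation: [0.925, 1.367, -0.924]
contact_force: [0.3, -0.5, -0.5]
grip_width: 0.02
```

Call:
move_arm([
  [0,4,-2,5,0,0,2],
  [0,8,-4.5,11,0,0,2],
  [0,8,-4.5,11,0,0,2],
  [0,8,-4.5,11,0,0,2],
])

```text
time: 1.55
position: [0.6016, -0.1474, 0.2299]
orientation: [1.067, 1.297, -1.066]
contact_force: [-0.1, 0.3, -1.2]
grip_width: 0.0201
```

```bash
python3 - <<'E'
from h import *; import pickle
from bench import manip
d=pickle.load(open("s0.pkl","rb")); t,sc=d["top"],d["scene"]
# lens by two views
P=[np.hstack([np.array([[s["fx"],0,s["cx"]],[0,s["fy"],s["cy"]],[0,0,1]])@np.c_[s["R"],s["t"]]]) for s in(t,sc)]
X=cv2.triangulatePoints(P[0],P[1],np.array([[156.0],[163.1]]),np.array([[353.9],[163.9]]))[:,0]; print("lens",X[:3]/X[3])
c=ray(t,np.array([[240,57],[392,209],[226,364]])/8+[129.5,139.5],.012); print("foot",c.round(3)); e=c[1]-c[0]; print(np.degrees(np.arctan2(e[1],e[0]))); e=c[2]-c[1]; print(np.degrees(np.arctan2(e[1],e[0])),(c[0]+c[2])/2)
st=manip.sense(); print(st["time"],st["position"],tool(st).as_matrix().round(3).tolist(),st["grip_width"])
s=manip.snapshot("wrist"); pickle.dump(s,open("s1.pkl","wb")); cv2.imwrite("pics/w1.png",s["frame"])
for b in blobs(s,(5,90,60),(25,255,255),100,.008): print(b)
E
```

```text
lens [0.6946136  0.21082762 0.11261506]
foot [[0.777 0.225 0.012]
 [0.708 0.156 0.012]
 [0.639 0.227 0.012]]
-134.901913461806
134.44031886361273 [0.70810695 0.22596019 0.012     ]
1.55 [ 0.60158049 -0.14740957  0.22993928] [[-0.002, 0.981, 0.191], [0.002, 0.191, -0.981], [-1.0, -0.002, -0.002]] 0.02007653659097758
(array([435.9, 289.9]), array([ 471.7, -418. ]), array([52.7, 30. ]), 57.3)
(array([332.9, 190.8]), array([ 580.4, -245.2]), array([40.9, 51. ]), 11.1)
(array([255.3, 175.8]), array([ 580.9, -148.2]), array([40.1, 50. ]), 12.0)
(array([166.3, 171.4]), array([565.7, -42.6]), array([40.2, 50.8]), 21.5)
```

View pics/w1.png

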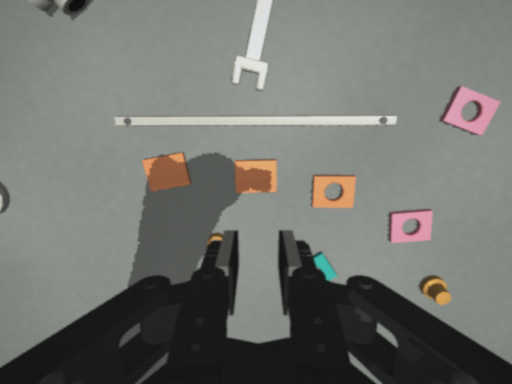

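The wrist view shows the bar from (115,121) to (397,120). The copper coupons are plain at (166,171) and (255,176), and drilled at (334,191); the pink and turquoise ones with holes are decoys. Next I'll fit the bar and work out the push targets in its frame.

```bash
cat > bar.py <<'E'
from h import *
def barfit(s,guess=None):
    g=cv2.cvtColor(s["frame"],cv2.COLOR_BGR2GRAY); m=(g>170).astype(np.uint8)
    best=max(cv2.findContours(m,0,1)[0],key=lambda c:max(cv2.minAreaRect(c)[1]))
    w=ray(s,best[:,0,:],.012)[:,:2]; (c,sz,a)=cv2.minAreaRect((w*1000).astype(np.float32))
    bx=cv2.boxPoints((c,sz,a)); e=max([bx[1]-bx[0],bx[2]-bx[1]],key=np.linalg.norm); e/=np.linalg.norm(e); e*=np.sign(e[1])
    return np.array(c),np.array(sz),e
E
python3 - <<'E'
from bar import *; import pickle
s=pickle.load(open("s1.pkl","rb"))
c,sz,b=barfit(s); n=np.array([b[1],-b[0]]); print("bar",c,sz,b,"yaw",np.arctan2(-b[0],b[1]))
np.save("bar.npy",np.r_[c,b])
for bl in blobs(s,(5,90,60),(25,255,255),100,.008)[1:]:
    print(bl[1], "bar x,y",((bl[1]-c)@n).round(1),((bl[1]-c)@b).round(1), bl[3])
p=np.array([601.6,-147.4]); print("tcp",(p-c)@n,(p-c)@b)
E
```

```text
bar [ 646.16949463 -136.34873962] [  8.84823704 284.0927124 ] [-0.19182074  0.98143   ] yaw 0.193017
[ 580.4 -245.2] bar x,y -85.4 -94.2 11.1
[ 580.9 -148.2] bar x,y -66.3 0.9 12.0
[565.7 -42.6] bar x,y -61.0 107.4 21.5
tcp -45.861699801953705 -2.2966849333306625
```

Call:
move_arm([
  [4,-3,-0.3,0,0,0,2],
  [8,-6.3,-0.3,0,0,0,2],
  [12.5,-6.3,-0.3,0,0,0,2],
  [17,-6.3,-0.3,0,0,0,2],
  [19.5,-6.3,-0.3,0,0,0,2],
])

```text
time: 2.1
position: [0.5342, -0.1605, 0.0316]
orientation: [1.069, 1.298, -1.075]
contact_force: [-0.2, 0.7, -0.7]
grip_width: 0.0201
```

Call:
move_arm([
  [1.5,0,0,0,0,0,2],
  [2.5,0,0,0,0,0,2],
  [3.1,0,0,0,0,0,2],
  [3.1,0,0,0,0,0,2],
])

```text
time: 2.5
position: [0.5341, -0.1616, 0.0012]
orientation: [1.07, 1.296, -1.077]
contact_force: [1.0, -0.1, 0.5]
grip_width: 0.0201
```

```bash
cat > chk.py <<'E'
from bar import *; import sys
from bench import manip
v=np.load("bar.npy"); c,b=v[:2],v[2:]; n=np.array([b[1],-b[0]])
def report(): 
    st=manip.sense(); p=st["position"]*1000
    R=tool(st).as_matrix(); print("t",st["time"],"tcp bar x,y,z",((p[:2]-c)@n).round(1),((p[:2]-c)@b).round(1),p[2].round(1),"R",R.round(3).tolist(),"f",st["contact_force"].round(1),"w",round(st["grip_width"],4))
    return st
def coupons(s):
    for bl in blobs(s,(4,90,50),(25,255,255),150,.008):
        x,y=(bl[1]-c)@n,(bl[1]-c)@b
        if abs(y)<180 and -150<x<0: print("coupon bar",x.round(1),y.round(1),bl[2],bl[3],"px",bl[0])
E
python3 - <<'E'
from chk import *
st=report(); s=manip.snapshot("wrist"); cv2.imwrite("pics/w2.png",s["frame"]); coupons(s)
E
```

```text
t 2.5 tcp bar x,y,z -114.9 -3.3 1.2 R [[-0.007, 0.983, 0.183], [0.0, 0.183, -0.983], [-1.0, -0.007, -0.001]] f [ 1.  -0.1  0.5] w 0.0201
coupon bar -85.9 -92.6 [40.3 53.2] 10.6 px [452.6 190.9]
coupon bar -67.2 0.7 [39.7 49.3] 12.6 px [246.8 151. ]
coupon bar -60.2 97.7 [39.3 37.4] 21.5 px [ 30. 141.]
```

View pics/w2.png

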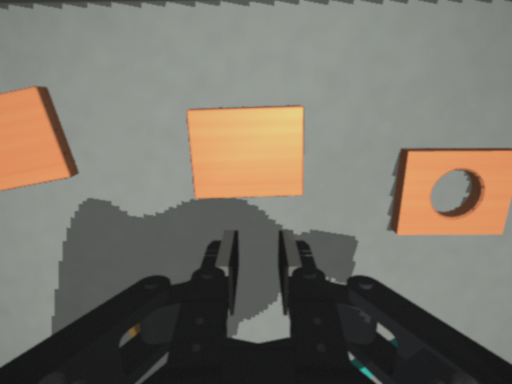

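The fingertips stand behind the middle plain coupon at (247,151). The drilled one at (455,191) has a clear round hole and is copper, so it is the one meant. I'll push the middle one.

Call:
move_arm([
  [0,1.2,-0.4,0,0,0,2],
  [0,2.4,-0.4,0,0,0,2],
  [0,3.4,-0.4,0,0,0,2],
  [0,4.4,-0.4,0,0,0,2],
  [0,5.2,-0.4,0,0,0,2],
])

```text
time: 3.05
position: [0.5859, -0.1476, 0.0012]
orientation: [1.069, 1.296, -1.075]
contact_force: [-2.6, -0.7, 2.7]
grip_width: 0.0202
```

```bash
python3 - <<'E'
from chk import *
st=report(); s=manip.snapshot("wrist"); cv2.imwrite("pics/w3.png",s["frame"]); coupons(s)
E
```

```text
t 3.05 tcp bar x,y,z -61.3 0.6 1.2 R [[-0.006, 0.983, 0.184], [0.0, 0.184, -0.983], [-1.0, -0.006, -0.001]] f [-2.6 -0.7  2.7] w 0.0202
coupon bar -84.3 -92.4 [43.6 53.3] 10.7 px [449.2 283.6]
coupon bar -60.3 105.3 [40.5 53.3] 21.5 px [ 45. 251.]
coupon bar -31.2 0.4 [40.3 49.3] 10.6 px [256.4 189.3]
```

Call:
move_arm([
  [0,0.3,0,0,0,0,2],
  [0,0.5,0,0,0,0,2],
  [0,0.7,0,0,0,0,2],
  [0,0.7,0,0,0,0,2],
])

```text
time: 3.5
position: [0.5918, -0.1462, 0.0009]
orientation: [1.068, 1.299, -1.077]
contact_force: [-7.3, 0.1, 5.7]
grip_width: 0.0201
```

```bash
python3 - <<'E'
from chk import *
st=report(); s=manip.snapshot("wrist"); cv2.imwrite("pics/w3.png",s["frame"]); coupons(s)
E
```

```text
t 3.5 tcp bar x,y,z -55.3 0.8 0.9 R [[-0.009, 0.983, 0.184], [0.0, 0.184, -0.983], [-1.0, -0.009, -0.002]] f [-7.3  0.1  5.7] w 0.0201
coupon bar -83.9 -92.4 [43.4 53.3] 10.7 px [449.1 292. ]
coupon bar -60.1 105.3 [40.8 53.4] 21.5 px [ 46.8 261.6]
coupon bar -25.7 0.7 [38.9 49.3] 10.7 px [256.6 190.6]
```

Call:
move_arm([
  [0,0.2,0,0,0,0,2],
  [0,-2,0,0,0,0,2],
  [-3,-5,0,0,0,0,2],
  [-3,-5,-5,0,0,0,2],
  [-3,-5,-10,0,0,0,2],
])

```text
time: 4.05
position: [0.5252, -0.0584, 0.0327]
orientation: [1.074, 1.292, -1.08]
contact_force: [1.1, 1.1, 0.6]
grip_width: 0.02
```

Call:
move_arm([
  [0.5,0,-0.5,0,0,0,2],
  [1.7,0,-0.5,0,0,0,2],
  [2.7,0,-0.5,0,0,0,2],
  [2.7,0,-0.5,0,0,0,2],
])

```text
time: 4.45
position: [0.5227, -0.0551, 0.0035]
orientation: [1.074, 1.294, -1.084]
contact_force: [-0.2, -0.5, -0.3]
grip_width: 0.02
```

```bash
python3 - <<'E'
from chk import *
st=report(); s=manip.snapshot("wrist"); cv2.imwrite("pics/w4.png",s["frame"]); coupons(s)
E
```

```text
t 4.45 tcp bar x,y,z -105.6 103.4 3.5 R [[-0.009, 0.984, 0.176], [-0.0, 0.176, -0.984], [-1.0, -0.008, -0.001]] f [-0.2 -0.5 -0.3] w 0.02
coupon bar -61.7 108.4 [39.7 49.3] 21.5 px [244.4 158.8]
coupon bar -25.8 11.6 [39.7 36.3] 11.6 px [473.2  71.9]
```

Call:
move_arm([
  [0.2,1,-0.5,-1,0,0,2],
  [0.2,2,-0.5,-1,0,0,2],
  [0.2,3,-0.5,-1,0,0,2],
  [0.2,3.9,-0.5,-1,0,0,2],
  [0.2,4.5,-0.5,-1,0,0,2],
])

```text
time: 5.0
position: [0.5679, -0.0419, 0.002]
orientation: [1.062, 1.301, -1.069]
contact_force: [-1.8, -0.5, 2.5]
grip_width: 0.0199
```

Call:
move_arm([
  [0,0.3,0,0,0,0,2],
  [0,0.6,0,0,0,0,2],
  [0,0.7,0,0,0,0,2],
  [0,0.7,0,0,0,0,2],
])

```text
time: 5.4
position: [0.5711, -0.0413, 0.0016]
orientation: [1.058, 1.306, -1.076]
contact_force: [-10.0, -1.4, 8.1]
grip_width: 0.0196
```

```bash
python3 - <<'E'
from chk import *
st=report(); s=manip.snapshot("wrist"); cv2.imwrite("pics/w5.png",s["frame"]); coupons(s)
E
```

```text
t 5.4 tcp bar x,y,z -55.4 107.6 1.6 R [[-0.015, 0.981, 0.193], [-0.001, 0.193, -0.981], [-1.0, -0.015, -0.001]] f [-10.   -1.4   8.1] w 0.0196
coupon bar -25.7 8.8 [38.6 42.3] 11.1 px [471.1 192.3]
coupon bar -26.0 105.7 [39.1 49.3] 11.1 px [261.2 190.6]
```

Call:
move_arm([
  [0,-2,0,0,0,0,2],
  [-4,-4.5,0,0,0,0,2],
  [-4,-7.5,4,0,0,0,2],
  [-4,-7.5,9,0,0,0,2],
  [-4,-7.5,14,0,0,0,2],
])

```text
time: 5.95
position: [0.5255, -0.1948, 0.0438]
orientation: [1.057, 1.303, -1.074]
contact_force: [1.8, 0.1, 0.9]
grip_width: 0.0199
```

Call:
move_arm([
  [0,0,4,0,0,0,2],
  [0,0,6.1,0,0,0,2],
  [1.5,0,6.1,0,0,0,2],
  [1.5,0,6.1,0,0,0,2],
])

```text
time: 6.35
position: [0.5356, -0.2535, 0.0265]
orientation: [1.058, 1.307, -1.075]
contact_force: [-0.3, 1.1, -1.0]
grip_width: 0.0206
```

```bash
python3 - <<'E'
from chk import *
st=report(); s=manip.snapshot("wrist"); cv2.imwrite("pics/w6.png",s["frame"]); coupons(s)
E
```

```text
t 6.35 tcp bar x,y,z -130.9 -93.8 26.5 R [[-0.016, 0.981, 0.193], [-0.001, 0.193, -0.981], [-1.0, -0.016, -0.002]] f [-0.3  1.1 -1. ] w 0.0206
coupon bar -86.5 -94.7 [40.  50.1] 11.2 px [259.2 148.5]
coupon bar -32.2 -1.3 [28.1 51.6] 11.1 px [58.6 32.6]
```

View pics/w6.png

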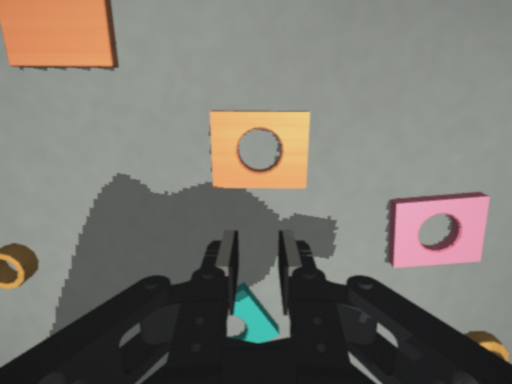

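The drilled copper coupon is at (259,149) with the fingers squarely behind it. The turquoise decoy at (255,315) and pink decoy at (440,230) are both clear of the fingers. I'll lower and push.

Call:
move_arm([
  [1.3,0,0,0,0,0,2],
  [2.4,0,0,0,0,0,2],
  [2.4,0.8,0,0,0,0,2],
  [2.4,1.6,0,0,0,0,2],
  [2.4,2.4,0,0,0,0,2],
])

```text
time: 6.9
position: [0.5602, -0.2471, 0.0027]
orientation: [1.056, 1.308, -1.073]
contact_force: [1.0, -0.4, -0.8]
grip_width: 0.0201
```

Call:
move_arm([
  [0,1,0,0,0,0,2],
  [0,2,0,0,0,0,2],
  [0,3,0,0,0,0,2],
  [0,3.9,0,0,0,0,2],
  [0,4.5,0,0,0,0,2],
])

```text
time: 7.4
position: [0.6054, -0.2379, 0.0021]
orientation: [1.056, 1.308, -1.072]
contact_force: [-1.7, 0.5, 1.5]
grip_width: 0.02
```

Call:
move_arm([
  [0,0.3,0,0,0,0,2],
  [0,0.6,0,0,0,0,2],
  [0,0.8,0,0,0,0,2],
  [0,0.8,0,0,0,0,2],
])

```text
time: 7.8
position: [0.6099, -0.237, 0.0018]
orientation: [1.054, 1.313, -1.078]
contact_force: [-9.8, 0.7, 7.6]
grip_width: 0.0199
```

```bash
python3 - <<'E'
from chk import *
st=report(); s=manip.snapshot("wrist"); cv2.imwrite("pics/w7.png",s["frame"]); coupons(s)
E
```

```text
t 7.8 tcp bar x,y,z -54.9 -91.8 1.8 R [[-0.022, 0.98, 0.195], [-0.0, 0.195, -0.981], [-1.0, -0.022, -0.004]] f [-9.8  0.7  7.6] w 0.0199
coupon bar -25.5 -94.4 [39.2 49.7] 11.3 px [262.7 191.1]
coupon bar -25.6 -1.9 [38.8 52.2] 11.3 px [ 59.1 190.4]
```

Call:
move_arm([
  [0,-1,0,0,0,0,2],
  [-4,-1.5,0,0,0,0,6],
  [-6,0,0.2,0,0,0.9,6],
  [-6,3,0.2,0,0,0.9,6],
  [-6,3,0.2,0,0,0.9,6],
])

```text
time: 8.35
position: [0.6449, -0.2311, 0.0625]
orientation: [1.064, 1.299, -1.06]
contact_force: [-0.4, 1.2, -0.1]
grip_width: 0.0601
```

```bash
python3 - <<'E'
from chk import *
st=report(); s=manip.snapshot("wrist"); coupons(s)
t=manip.snapshot("top"); coupons(t); sc=manip.snapshot("scene"); coupons(sc)
f=np.hstack([cv2.resize(s["frame"],(400,300)),cv2.resize(t["frame"][130:242,200:350],(400,300))]); cv2.imwrite("pics/w8.png",f)
E
```

```text
t 8.35 tcp bar x,y,z -19.5 -92.8 62.5 R [[-0.0, 0.98, 0.197], [0.004, 0.197, -0.98], [-1.0, 0.001, -0.004]] f [-0.4  1.2 -0.1] w 0.0601
coupon bar -25.3 -94.5 [38.3 49.9] 11.5 px [259.7 215.3]
coupon bar -26.6 76.4 [10.1 38.5] 88.1 px [  4.7 215.8]
coupon bar -25.2 -1.0 [38.3 51.2] 11.5 px [121.  214.5]
coupon bar -25.3 -96.2 [39.1 53.8] 13.5 px [232.6 258.7]
coupon bar -25.8 -1.2 [38.5 54.1] 9.3 px [252.3 236.4]
coupon bar -25.7 103.8 [39.  53.1] 11.0 px [272.1 214.3]
```

View pics/w8.png

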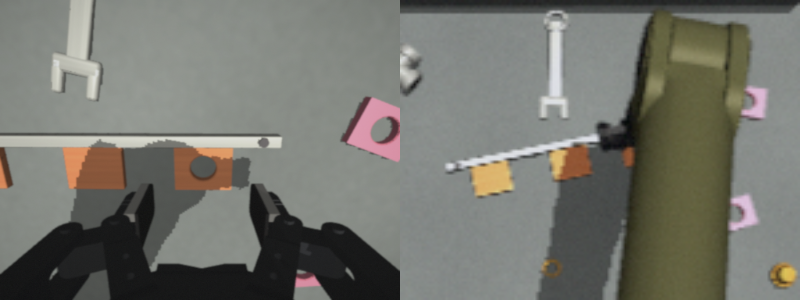

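All three lie flush: x is about -25.3 to -26, the yaws match the bar, and the wrist and scene views agree. Now I'll lower over the drilled coupon.

Call:
move_arm([
  [2,-0.6,0.2,0,0,0,6],
  [4,-0.6,0.2,0,0,0,6],
  [5.4,-0.6,0.2,0,0,0,6],
  [6.1,-0.6,0.2,0,0,0,6],
  [6.1,-0.6,0.2,0,0,0,6],
])

```text
time: 9.0
position: [0.6331, -0.2358, -0.0019]
orientation: [1.062, 1.306, -1.067]
contact_force: [0.3, -0.9, -0.7]
grip_width: 0.0601
```

Call:
move_arm([
  [0.2,0,0,0,0,0,6],
  [0.2,0,0,0,0,0,6],
])

```text
time: 9.2
position: [0.6335, -0.2359, -0.0034]
orientation: [1.062, 1.305, -1.067]
contact_force: [-0.3, 0.3, 0.6]
grip_width: 0.0601
```

```bash
python3 - <<'E'
from chk import *
st=report()
E
```

```text
t 9.2 tcp bar x,y,z -31.6 -95.2 -3.4 R [[-0.009, 0.981, 0.195], [0.004, 0.195, -0.981], [-1.0, -0.008, -0.005]] f [-0.3  0.3  0.6] w 0.0601
```

Call:
move_arm([
  [-0.05,0.5,0,0,0,0.4,6],
  [-0.05,0.5,0,0,0,0.4,6],
  [-0.05,0.5,0,0,0,0.4,6],
])

```text
time: 9.5
position: [0.6389, -0.2348, -0.0024]
orientation: [1.066, 1.3, -1.061]
contact_force: [-0.5, -0.2, -0.8]
grip_width: 0.0597
```

```bash
python3 - <<'E'
from chk import *
st=report(); s=manip.snapshot("wrist"); cv2.imwrite("pics/w9.png",s["frame"]); coupons(s)
E
```

```text
t 9.5 tcp bar x,y,z -26.0 -95.2 -2.4 R [[-0.001, 0.981, 0.196], [0.005, 0.196, -0.981], [-1.0, -0.0, -0.005]] f [-0.5 -0.2 -0.8] w 0.0597
coupon bar -25.8 -94.5 [38.2 49.9] 11.4 px [255.  252.3]
coupon bar -25.8 -2.1 [38.2 52.4] 11.4 px [ 58.3 250.9]
```

View pics/w9.png

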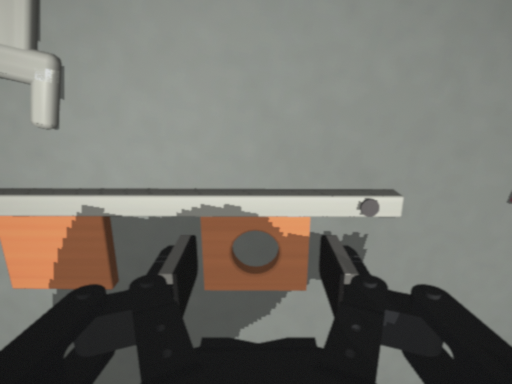

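The fingers straddle the drilled coupon at (255,252) with even gaps. I'll close.

Call:
move_arm([
  [0,0,0,0,0,0,5],
  [0,0,0,0,0,0,4],
  [0,0,0,0,0,0,0],
  [0,0,0,0,0,0,0],
  [0,0,0,0,0,0,0],
])

```text
time: 10.05
position: [0.6386, -0.2347, -0.002]
orientation: [1.066, 1.301, -1.061]
contact_force: [-2.7, 1.3, 6.0]
grip_width: 0.0479
```

Call:
move_arm([
  [0,0,0,0,0,0,0],
  [-0.5,0,0,0,0,0,0],
  [-1.5,0,0,0,0,0,0],
  [-3,0,0,0,0,0,0],
  [-3,0,0,0,0,0,0],
])

```text
time: 10.55
position: [0.6409, -0.2355, 0.0315]
orientation: [1.067, 1.295, -1.059]
contact_force: [0.7, -0.4, -0.1]
grip_width: 0.0482
```

```bash
python3 - <<'E'
from chk import *
st=report(); s=manip.snapshot("wrist"); cv2.imwrite("pics/w10.png",s["frame"]); coupons(s)
E
```

```text
t 10.55 tcp bar x,y,z -24.2 -96.3 31.5 R [[0.004, 0.981, 0.195], [0.003, 0.195, -0.981], [-1.0, 0.004, -0.002]] f [ 0.7 -0.4 -0.1] w 0.0482
coupon bar -39.1 -96.9 [52.6 63.2] 11.3 px [257.9 247.7]
coupon bar -25.6 -1.5 [38.  51.8] 11.3 px [ 91.3 226.4]
```

View pics/w10.png

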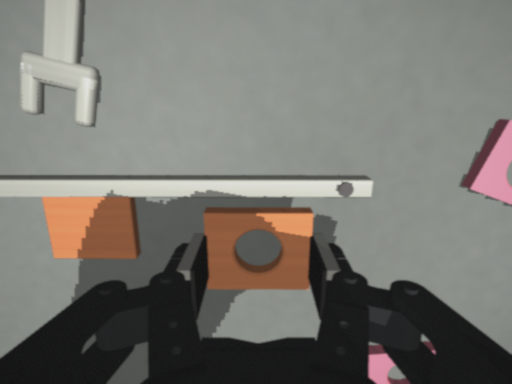

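The coupon is held level at (258,248), and the plain one at (91,226) is undisturbed. Next I'll lift and carry it.

Call:
move_arm([
  [-5,0,0,0,0,0,0],
  [-10,0,0,0,0,0,0],
  [-15,0,0,0,0,0,0],
  [-20,0,0,0,0,0,0],
  [-25,0,0,0,0,0,0],
])

```text
time: 11.1
position: [0.6393, -0.2361, 0.28]
orientation: [1.066, 1.296, -1.06]
contact_force: [0.6, -0.0, -0.5]
grip_width: 0.0479
```

```bash
cat > tgt.py <<'E'
from chk import *
lens=np.array([.6946,.2108,.1133]); ax=np.array([-.35355,-.35355,.86603]); foc=lens+.14*ax; foc[2]=.235
tx=-ax; tz=np.array([.70711,-.70711,0]); ty=np.cross(tz,tx); RT=Ro.from_matrix(np.c_[tx,ty,tz])
T=foc+.002*tx
E
python3 - <<'E'
from tgt import *
st=report(); print(st["joint_positions"].round(2),"T",T)
print(rel(st,T-.08*tx+[-.03,-.03,.03],RT))
E
```

```text
t 11.1 tcp bar x,y,z -25.9 -96.6 280.0 R [[0.002, 0.981, 0.195], [0.003, 0.195, -0.981], [-1.0, 0.003, -0.003]] f [ 0.6 -0.  -0.5] w 0.0479
[ 0.58  0.4  -0.36  1.28  0.13  1.49 -1.15] T [0.6458101  0.1620101  0.23326794]
(array([ -5.15,   1.58, -34.36]), array([-32.97,   8.71,  28.92]))
```

Call:
move_arm([
  [-1,0.3,-4,0,0,0,0],
  [-2,0.6,-8,0,0,0,0],
  [-3,0.9,-12,0,0,0,0],
  [-4,1.2,-16,0,0,0,0],
  [-5,1.5,-20,0,0,0,0],
])

```text
time: 11.6
position: [0.6142, -0.0357, 0.3309]
orientation: [1.066, 1.296, -1.06]
contact_force: [-0.1, 0.7, -1.1]
grip_width: 0.048
```

Call:
move_arm([
  [0,0,-4,-6.6,1.7,4,0],
  [0,0,-8,-11,3,8,0],
  [0,0,-12,-16,4,13,0],
  [0,0,-14.4,-21,5.5,18,0],
  [0,0,-14.4,-26,7,23,0],
])

```text
time: 12.1
position: [0.5843, 0.112, 0.3321]
orientation: [0.985, 1.271, -0.367]
contact_force: [0.3, 0.1, -0.7]
grip_width: 0.0482
```

```bash
python3 - <<'E'
from tgt import *
st=report(); print(st["joint_positions"].round(2))
print(rel(st,T-.08*tx+[-.03,-.03,.03],RT))
E
```

```text
t 12.1 tcp bar x,y,z -13.1 255.6 332.1 R [[0.306, 0.718, 0.625], [0.275, 0.562, -0.78], [-0.912, 0.41, -0.026]] f [ 0.3  0.1 -0.7] w 0.0482
[ 0.47 -0.07 -0.52  1.74 -0.32  1.14 -0.87]
(array([-0.17, -0.21,  0.85]), array([-6.3 ,  1.58,  5.68]))
```

Call:
move_arm([
  [-0.2,-0.2,0.8,-3.5,0.8,3,0],
  [-0.2,-0.2,0.8,-6.3,1.6,5.7,0],
  [-0.2,-0.2,0.8,-6.3,1.6,5.7,0],
  [-0.2,-0.2,0.8,-6.3,1.6,5.7,0],
])

```text
time: 12.5
position: [0.587, 0.1041, 0.3327]
orientation: [0.959, 1.25, -0.207]
contact_force: [-0.5, -0.1, -0.6]
grip_width: 0.0481
```

```bash
python3 - <<'E'
from tgt import *
import pickle
st=report(); print(st["joint_positions"].round(2)); print(rel(st,T,RT))
s=manip.snapshot("wrist"); pickle.dump(s,open("s2.pkl","wb")); print("lens px",proj(s,lens)); cv2.imwrite("pics/w11.png",s["frame"])
E
```

```text
t 12.5 tcp bar x,y,z -12.0 247.4 332.7 R [[0.353, 0.614, 0.706], [0.353, 0.612, -0.708], [-0.866, 0.499, -0.001]] f [-0.5 -0.1 -0.6] w 0.0481
[ 0.49 -0.1  -0.46  1.8  -0.47  1.1  -0.62]
(array([12.74,  2.19,  0.07]), array([-0.07, -0.01,  0.05]))
lens px [[258.56753619 136.13691216]]
```

View pics/w11.png

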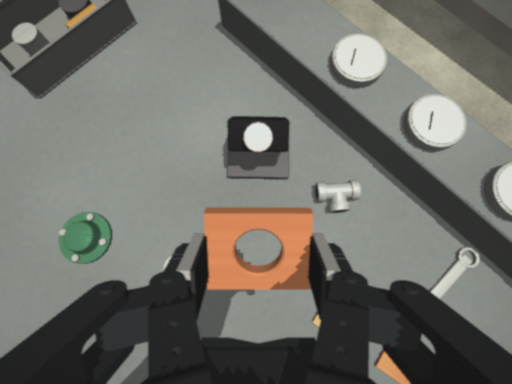

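The wrist view shows the lens at (258,136), matching the prediction of (258.6,136.1). The head's long side and the foot are parallel to the coupon's long side, and the coupon sits unchanged at (258,248). I'll make the final approach.

Call:
move_arm([
  [3.5,0.6,0,0,0,0,0],
  [7,1.2,0,0,0,0,0],
  [10,1.8,0.1,0,0,0,0],
  [12,2.1,0.1,0,0,0,0],
  [12.7,2.2,0.1,0,0,0,0],
])

```text
time: 13.05
position: [0.6455, 0.165, 0.2319]
orientation: [0.958, 1.255, -0.204]
contact_force: [-0.2, 0.3, -1.6]
grip_width: 0.0482
```

Call:
move_arm([
  [0,0,0,0,0,0,0],
  [0,0,0,0,0,0,0],
  [0,0,0,0,0,0,0],
])

```text
time: 13.35
position: [0.646, 0.1645, 0.2332]
orientation: [0.958, 1.253, -0.204]
contact_force: [-0.1, -1.1, -1.2]
grip_width: 0.048
```

```bash
python3 - <<'E'
from tgt import *
st=report(); print(st["qvel"].round(3)); print(rel(st,T,RT))
s=manip.snapshot("wrist"); sc=manip.snapshot("scene"); tp=manip.snapshot("top"); coupons(sc); coupons(tp)
for n,v in(("scene",sc),("top",tp),("wrist",s)):
    print(n,"foc px",proj(v,foc+.004*ax).round(1))
    h=cv2.inRange(cv2.cvtColor(v["frame"],cv2.COLOR_BGR2HSV),(4,90,50),(25,255,255))
    for cn in cv2.findContours(h,0,1)[0]:
        if cv2.contourArea(cn)>150: x,y,w,hh=cv2.boundingRect(cn); print("  blob",x,y,w,hh) if abs(x+w/2-proj(v,foc)[0,0])<60 and abs(y+hh/2-proj(v,foc)[0,1])<60 else 0
    m=tuple(proj(v,foc+.004*ax)[0].round().astype(int)); 
q=proj(sc,foc)[0].astype(int); a=sc["frame"][q[1]-70:q[1]+80,q[0]-100:q[0]+100]
cv2.imwrite("pics/f.png",np.hstack([cv2.resize(s["frame"],(400,300)),cv2.resize(a,(400,300))]))
E
```

```text
t 13.35 tcp bar x,y,z 57.5 295.3 233.2 R [[0.35, 0.612, 0.709], [0.355, 0.614, -0.705], [-0.867, 0.499, -0.003]] f [-0.1 -1.1 -1.2] w 0.048
[ 0.004 -0.003  0.002  0.001 -0.001 -0.002  0.001]
(array([-0.1 , -0.16,  0.17]), array([ 0.06, -0.2 ,  0.07]))
coupon bar -25.5 -1.2 [39.  52.9] 11.0 px [252.3 236.5]
coupon bar -25.7 103.8 [39.  53.1] 11.0 px [272.1 214.3]
scene foc px [[335.5 129.2]]
top foc px [[162.1 170.1]]
wrist foc px [[261.9 253.5]]
  blob 204 207 109 83
```

View pics/f.png

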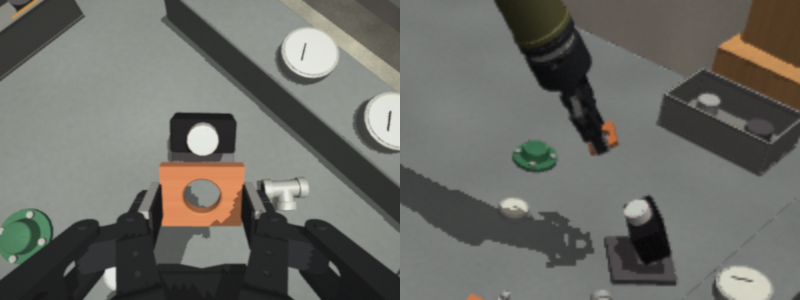

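The coupon is centred in front of the lens. The TCP is within 2.6 mm and 0.3° of target, the arm is still, and the two plain coupons remain flush at x = -25.5 and -25.7 mm.

```bash
python3 -c "
from bench import manip
print(manip.hand_in())"
```

```text
the job is handed in; nothing more can be done
None
```

I pushed all three copper coupons flush against the bar with the two fingertips. I then gripped the drilled one by its short ends and handed in with it held still at the camera's focus point, after 13.4 s of robot time.

- **Row, before picking:** all three centres were 25.3 to 26 mm from the bar's centre line, and the wrist camera showed yaw within about 0.5° of the bar. The coarser scene camera read 1.7° and 2.4° off for two of them, still inside the 4° limit.
- **Plain coupons at the end:** both still lay at −25.5 and −25.7 mm, about 0.1° off the bar in the scene view.
- **Held coupon:** the gripper was about 2.5 mm and 0.2° from its target, and the opening was steady at 48 mm. Before the final approach, the lens appeared within 1 pixel of where I predicted it.
- **Bystanders and camera:** I saw no contact with any bystander or the camera, but I did not measure the bystanders' positions again at the end. The highest forces were 10 to 13 N, while pushing the coupons against the bar.
- **Not confirmed:** the final scene and top views gave no separate position for the coupon (no copper blob was found there), so its place rests on the gripper pose and the wrist view. The hand-in reported no verdict.

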